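# Fit the roller and its axle in the bench roller stand

### The job

Lay the loose roller in the cradle of the plywood roller stand, between its two side plates. Then take the axle that fits the bores from the rack and slide it through one side plate, the roller and the other side plate, from either side, until the shoulder of its wooden grip is fully home against the plate. Leave it all at rest, and do not knock over the glue bottle.

Things in the scene. Friction and masses are not known exactly. Their poses are not given: they have to be found in the camera images.
- stand: Plywood roller stand fixed to the bench. Origin: centre of its underside; z up; y axis parallel to the line of the bores. Base 130 (x) x 120 (y) x 12 mm. Two upright side plates, 90 wide (x), 12 thick, 110 high, fill y = -60..-48 and +48..+60 mm; each has an 18 mm through bore at x = 0, 85 mm above the bench. Nothing stands outside the plates. Between them is the cradle.
- cradle (a point): On the line of the bores midway between the plates, at (0, 0, 85) mm of the stand, axes as the stand's: where the roller's centre goes (8 mm end play either way). The cradle is two wooden V rests with 45 degree sides, 12 mm thick, at y = -30 and +30 mm, open between y = -24 and +24, arms up to 75 mm above the bench. A roller lying in it has its bore in line with the plates' bores.
- bore_right (a point): Centre of the bore's outer mouth in the stand's -y side plate, at (0, -60, 85) mm in the stand's frame; axes parallel to the stand's.
- bore_left (a point): Centre of the bore's outer mouth in the stand's +y side plate, at (0, +60, 85) mm in the stand's frame; axes parallel to the stand's.
- roller: Loose grey plastic roller, 50 mm diameter, 80 mm long, straight 18 mm through bore, about 0.16 kg. Origin: its centre; its y axis is its long axis. It starts lying in a chock with V rests like the stand's cradle, its axis 45 mm above the bench; the chock is open for 24 mm either side of the middle, so fingers can take the roller across its diameter there.
- chock: Low wooden chock, 70 (x) x 100 (y) mm, V rests at y = -30 and +30 mm up to 35 mm high, fixed to the bench, on which the roller starts. Origin: centre of its underside; the roller lies along its y axis.
- axle_a: Loose axle that fits: aluminium shank 14 mm diameter, 165 mm long, the last 15 mm tapering to a 6 mm nose; dark wooden grip 24 mm diameter, 50 mm long; 0.1 kg. Origin: on the axis at the shoulder, where the grip's flat face meets the shank. Its y axis runs along the shank to the nose; the grip is y = -50..0 mm. It starts level in the rack, axis 35 mm above the bench.
- axle_a_nose (a point): The nose of axle_a, the centre of its tapered end, 165 mm from the shoulder along the shank.
- axle_b: Loose axle of the same shape that does not fit: shank 22 mm diameter, 165 mm long, wooden grip 32 mm diameter, 50 mm long, origin and axes as for axle_a, its axis 41 mm above the bench. Which axle lies in which place of the rack varies.
- rack: Low wooden rack fixed to the bench, board 170 (x) x 130 (y = -50..+80) x 8 mm, two places at x = -55 and +55 mm. In each an axle lies along the rack's y, nose to +y, on V rests 12 mm thick at y = -35 and +65 mm, up to 40 mm high; shoulder at y = -60 mm, so the grip overhangs the board's -y edge. Origin: on the underside, 60 mm in +y from the shoulders.
- glue: White glue bottle, 64 mm diameter, 170 mm high, standing upright on the bench; not to be knocked over. Origin: centre of its underside.
Things that resemble listed ones, but are neither listed nor needed, are in the scene too. What is shaped like the axle_a but purple is not meant.

How it is judged:
On the way:
1. The roller lies in the stand's cradle, let go, with its bore in line with the side plates' bores (x of roller in the frame of stand between -0.006 and 0.006 m and y of roller in the frame of stand between -0.012 and 0.012 m and z of roller in the frame of stand between 0.079 and 0.091 m and angle between the y axis of roller and the y axis of stand, either way round below 0.1 rad and contact force between roller and the fingers below 0.5 N), for 0.2 s.
At the end, for the whole second after the job is handed in: Roller in the cradle (6 mm across and in height, 12 mm along, 0.1 rad); 14 mm axle through plate, roller and plate, its shoulder within 7 mm of the outer mouth's centre of the bore it entered by, parallel to the bores within 0.06 rad; both at rest; bottle upright within 0.3 rad (x of roller in the frame of stand between -0.006 and 0.006 m and y of roller in the frame of stand between -0.012 and 0.012 m and z of roller in the frame of stand between 0.079 and 0.091 m and angle between the y axis of roller and the y axis of stand, either way round below 0.1 rad and ((distance between axle_a and bore_right below 0.007 m and y of axle_a_nose in the frame of stand above 0.08 m) or (distance between axle_a and bore_left below 0.007 m and y of axle_a_nose in the frame of stand below -0.08 m)) and angle between the y axis of axle_a and the y axis of stand, either way round below 0.06 rad and linear speed of each of axle_a, roller below 0.02 m/s and angle between glue's own z axis and vertical below 0.3 rad); the robot touches nothing.
It fails at once if the glue bottle is knocked over (angle between glue's own z axis and vertical above 0.6 rad).
It also fails if it takes over 58 s, if anything falls off the work surface, if the arm or the gripper's body presses on something with over 40 N, if the wrist force passes 120 N, or if a joint passes its speed limit or range.

### The arm

A 6-joint arm with a two-finger parallel gripper is mounted at the origin on the work surface. World frame = base frame: x ahead of the robot, y to its left, z up, the work surface at z = 0. Lengths are in m, angles in rad, forces in N, time in s.
With the tool pointing down it reaches from about 0.275 to 0.725 m from the base axis. Payload 15.9 kg.
Tool frame: the origin (TCP) lies at the very end of the fingers, on their centre line; the grasp point (between the pads) lies 19 mm behind it; x points along the fingers, y is the direction in which the jaws open and shut, and the axes are right-handed (so a half turn about x gives the same grasp; the last joint's range is limited). The gripper opens to 85 mm and grips with 20 to 120 N. Pads are 22 mm wide; open, the fingers measure 114 mm over their backs; the gripper's body (76 mm by 85 mm) begins 54 mm behind the grasp point. The pads swing forward as they close: fully open they stand 13 mm farther back than shut.
Start: joints at [-1.121, 0.213, -0.034, 1.323, 0, 1.571], TCP at [0.217, -0.45, 0.231] pointing down, gripper open.
Joint ranges: [-2.98, 2.98], [-0.74, 1.72], [-1.14, 1.35], [-2.1, 2.04], [-1.57, 1.44], [-3.14, 3.14]. Speed limits (rad/s): [1.89, 1.89, 2.39, 2.57, 3.14, 3.14].

### API

Orientations are given as a rotation vector (axis times angle).
In Python, from plant import read_state, camera, calibration, job_done gives the robot as it stands.
- The arm moves only by the tool apply_moves, never from a script. Its arguments are lists of equal length, an entry for each row: "hand": the finger opening in mm, from 0 to 85.4; "offset": the shift along the world's x, y, z in mm, a list of three; "rot": the turn, a rotation vector about the world's x, y, z in degrees, a list of three. In form: {"hand": [hand, ...], "offset": [[dx, dy, dz], ...], "rot": [[wx, wy, wz], ...]}. A call has exactly 5 rows; each row is the pose to reach, as a shift and turn from the pose measured when the call began; what a row does not reach only later rows make up. A row lasts 1/12 s, in which the tool goes at most 41.7 mm and 7.16 degrees, less where a joint would pass 70% of its speed; a pose out of reach is approached as far as the arm can. A call with a gripper value outside its range is refused whole. The fingers move at their own pace and stop on an object; the grip force is fixed at half the most. Time passes only in rows, so rows that repeat a pose let the fingers close, or fill a call up. It gives the time, the measured TCP pose, the force and the opening at its end, in the units of the state.
- read_state(): the state, without advancing time (a new reading comes with each control period).
- camera(name): name is "side" or "top"; returns the picture (420x560x3 uint8, red, green, blue); there is no depth.
- calibration(name): a dict with "mtx" (3x3 intrinsics, pixels), "k1" (the pictures are not rectified: a ray, as slopes to the right and down, at radius r is drawn at 1 + k1 r^2 times it, then the intrinsics apply), "R" (3x3) and "t" (3): a world point X has camera coordinates R X + t. Camera axes: x right, y down, z forward; pixel columns grow to the right and rows downward; lengths in m; the calibration is good to about 2 mm. A picture is of the moment at which its call begins. calibration takes no time and is no camera call.
- job_done(): hands the job in, once; it reports no verdict.
The state is a dict: "time_s": time; "joints": joint angles; "qvel": joint speeds; "joint_torque": joint torques, N m; "ee_pos": TCP position; "orientation": TCP orientation; "force": force on the tool from outside, world axes, zero at the start; "ft_torque": the same for the moment, N m; "width": finger opening in m.
Only numpy, scipy, OpenCV 4.12 (cv2) and the standard library are available. Lean on these libraries where they do the work, as an engineer would, in place of code of your own. Each camera call takes 0.05 s, during which the arm holds its last target. There are 200 camera calls.

## Working session

There is one attempt and no reset: what is moved stays moved. The work goes in short steps, Python scripts to look and compute and a tool call to move; the robot and the scene stay as the last step left them, time stands still between calls to the robot, and variables do not carry over. Pictures are saved under pics/ and viewed, about 8 in all and at most 12, crops included, and the job is handed in when it is done.

Besides the shell and the picture viewer there is one more tool, called after ">>>" as name(argument=value, ...) on one line, values as JSON. apply_moves: Moves the arm, as the interface text tells. Its arguments: {"type":"object","properties":{"hand":{"type":"array"},"offset":{"type":"array"},"rot":{"type":"array"}},"required":["hand","offset","rot"]}

```bash
ls; mkdir -p pics; cat > h.py <<'E'
import numpy as np, cv2
from plant import read_state, camera, calibration, job_done
def shot(n,f):
    im=camera(n); cv2.imwrite(f'pics/{f}.png',im[:,:,::-1]); return im
def ray(n,px):
    c=calibration(n); K=np.array(c['mtx']);R=np.array(c['R']);t=np.array(c['t'])
    s=cv2.undistortPoints(np.array([[px]],float),K,np.array([c['k1'],0,0,0,0],float))[0,0]
    o=-R.T@t; d=R.T@np.array([s[0],s[1],1]); return o,d/np.linalg.norm(d)
def onz(n,px,z):
    o,d=ray(n,px); return o+d*(z-o[2])/d[2]
def proj(n,X):
    c=calibration(n)
    p,_=cv2.projectPoints(np.array(X,float).reshape(-1,1,3),cv2.Rodrigues(np.array(c['R']))[0],np.array(c['t'],float),np.array(c['mtx']),np.array([c['k1'],0,0,0,0],float)); return p.reshape(-1,2)
E
python3 - <<'E'
from h import *
shot('top','t0');shot('side','s0')
for n in('top','side'):
    c=calibration(n);print(n,c, -np.array(c['R']).T@c['t'])
s=read_state();print(s['time_s'],s['ee_pos'],s['orientation'],s['width'],s['force'])
E
```

```text
pics
top {'mtx': array([[508.51008189,   0.        , 284.17722728],
       [  0.        , 508.51008189, 208.25110817],
       [  0.        ,   0.        ,   1.        ]]), 'k1': 0.031337985422575, 'R': array([[-0.01192036, -0.99987926, -0.00996822],
       [-0.99559121,  0.01279561, -0.0929215 ],
       [ 0.09303783,  0.00881662, -0.99562354]]), 't': array([-0.05163836,  0.58171437,  1.15977465])} [ 0.47063124 -0.0693008   1.20823797]
side {'mtx': array([[414.83009505,   0.        , 285.64526478],
       [  0.        , 414.83009505, 206.64979836],
       [  0.        ,   0.        ,   1.        ]]), 'k1': -0.011623486117736679, 'R': array([[-0.95748788, -0.28805226, -0.01558351],
       [-0.12645772,  0.46767322, -0.87480867],
       [ 0.25927861, -0.83564805, -0.48421787]]), 't': array([0.53296674, 0.19512359, 1.0648849 ])} [0.25888221 0.95213718 0.6946376 ]
0.1 [ 0.21726905 -0.44997416  0.23087347] [ 1.97206756  0.45218562 -1.97246221] 0.08551521976973132 [-0.54905979  0.55122278 -0.51927611]
```

View pics/t0.png

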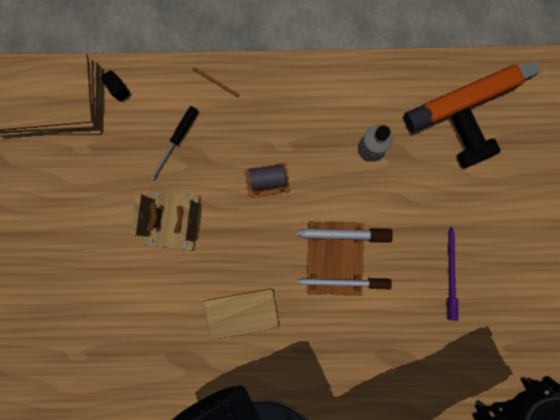

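View pics/s0.png

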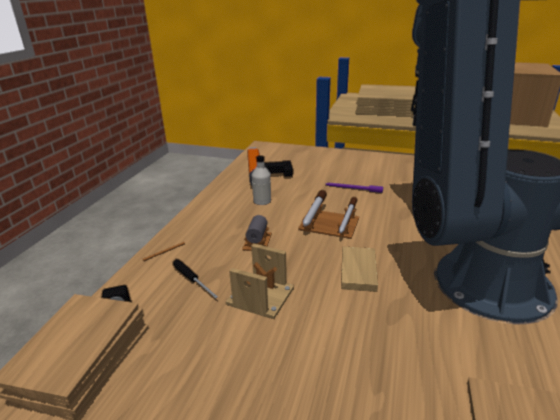

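In the top view the stand is at (168,220), the roller at (267,178), and the rack at (335,258). The thick axle lies along row 235, the thin axle along row 283, and the glue is at (376,142). Candidates for the axle are thick silver (335,235), thin silver (335,283) and purple (453,275). The description fits thin silver, so I'll check it in a crop.

```bash
python3 - <<'E'
from h import *
im=cv2.imread('pics/t0.png')
a=cv2.resize(im[180:260,125:210],None,fx=4.6,fy=4.6,interpolation=cv2.INTER_CUBIC)
b=cv2.resize(im[155:205,235:300],None,fx=4,fy=4,interpolation=cv2.INTER_CUBIC)
c=cv2.resize(im[215:305,290:400],None,fx=3.6,fy=3.6,interpolation=cv2.INTER_CUBIC)
o=np.zeros((600,800,3),np.uint8)
o[:a.shape[0],:a.shape[1]]=a;o[380:380+b.shape[0],:b.shape[1]]=b;o[:c.shape[0],400:400+c.shape[1]]=c
cv2.imwrite('pics/c1.png',cv2.convertScaleAbs(o,alpha=1.5))
E
```

```text
(no output)
```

View pics/c1.png

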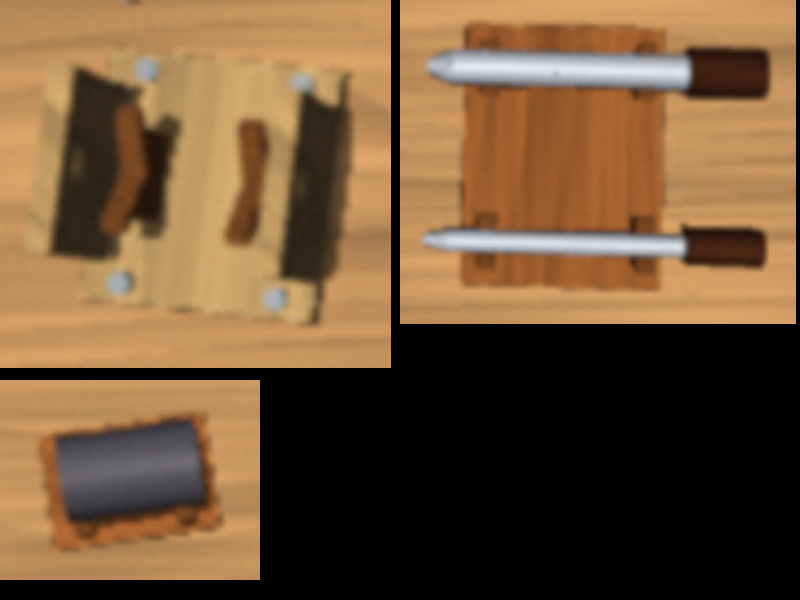

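The crop confirms it: the lower axle, with a thin silver shank and dark brown grip, is axle_a. The one above it has a clearly thicker shank, so it is axle_b. Next I'll measure.

```bash
cat > m.py <<'E'
from h import *
from scipy.spatial.transform import Rotation as Ro
im=cv2.imread('pics/t0.png'); hsv=cv2.cvtColor(im,cv2.COLOR_BGR2HSV)
def blobs(mask,box,minA,maxA=1e9):
    x0,y0,x1,y1=box; m=np.zeros_like(mask); m[y0:y1,x0:x1]=mask[y0:y1,x0:x1]
    n,l,s,c=cv2.connectedComponentsWithStats(m)
    return [(l==i,s[i,4],c[i]) for i in range(1,n) if minA<=s[i,4]<=maxA]
B,G,R=[im[:,:,i].astype(int) for i in range(3)]
# screws: bluish light
m=((B-R>-5)&(B>90)).astype(np.uint8)*255
P=[]
for k,a,c in blobs(m,(130,185,210,255),4): P.append(onz('top',c,.0125)); print('screw',a,c.round(1),P[-1].round(4))
P=np.array(P); print('stand ctr',P.mean(0).round(4))
# roller: low saturation dark
S=hsv[:,:,1]; V=hsv[:,:,2]
def axis(mask,z,name):
    ys,xs=np.nonzero(mask); 
    W=np.array([onz('top',(x,y),z)[:2] for x,y in zip(xs,ys)])
    c=W.mean(0); u=np.linalg.svd(W-c,full_matrices=False)[2][0]; u*=np.sign(u[1])
    p=(W-c)@u; q=(W-c)@np.array([-u[1],u[0]])
    print(name,'n',len(W),'c',c.round(4),'yaw(y axis) deg',np.degrees(np.arctan2(-u[0],u[1])).round(2),'len',np.ptp(p).round(4),'wid',np.ptp(q).round(4))
    r=cv2.minAreaRect((W*1000).astype(np.float32)); print('   rect',np.round(r[0],1),np.round(r[1],1),round(r[2],2), 'ends',(c+u*p.min()).round(4),(c+u*p.max()).round(4))
m=((S<75)&(V<110)).astype(np.uint8)*255
for k,a,c in blobs(m,(240,160,295,200),100): axis(k,.055,'roller')
m=((S<60)&(V>70)).astype(np.uint8)*255
for k,a,c in blobs(m,(290,215,400,300),80): axis(k,.037,'shank')
m=((V<75)).astype(np.uint8)*255
for k,a,c in blobs(m,(362,215,400,300),80): axis(k,.04,'grip')
m=((S<70)).astype(np.uint8)*255
for k,a,c in blobs(m,(350,115,400,170),80): print('glue',a,c,onz('top',c,.1).round(3))
print(Ro.from_rotvec(read_state()['orientation']).as_matrix().round(3))
E
python3 m.py
```

```text
screw 10 [156.5 194.8] [0.6183 0.2433 0.0125]
screw 5 [190.2 197.4] [0.611  0.1635 0.0125]
screw 10 [150.5 241.2] [0.5087 0.2561 0.0125]
screw 12 [184.5 244.5] [0.4999 0.1763 0.0125]
stand ctr [0.5595 0.2098 0.0125]
roller n 704 c [ 0.6504 -0.0209] yaw(y axis) deg 5.95 len 0.0804 wid 0.0485
   rect [650.6 -20.9] [47.1 79.8] 7.45 ends [ 0.6546 -0.0608] [0.6462 0.0191]
shank n 661 c [ 0.5198 -0.1746] yaw(y axis) deg -2.13 len 0.1654 wid 0.0214
   rect [ 519.9 -172.6] [165.4  21.4] 87.85 ends [ 0.5168 -0.2553] [ 0.523 -0.09 ]
shank n 432 c [ 0.4099 -0.169 ] yaw(y axis) deg -2.06 len 0.1661 wid 0.0145
   rect [ 410.  -166.9] [166.1  13.9] 87.53 ends [ 0.407  -0.2499] [ 0.413  -0.0839]
grip n 303 c [ 0.5161 -0.2785] yaw(y axis) deg -0.82 len 0.055 wid 0.0298
   rect [ 516.6 -277.6] [55.1 29.8] 89.31 ends [ 0.5157 -0.3051] [ 0.5165 -0.2501]
grip n 241 c [ 0.4068 -0.2728] yaw(y axis) deg -2.36 len 0.052 wid 0.0237
   rect [ 406.8 -273.1] [52.2 22.5] 89.43 ends [ 0.4057 -0.299 ] [ 0.4078 -0.247 ]
glue 863 [374.85399768 142.73117034] [ 0.717 -0.261  0.1  ]
[[-0.     0.435 -0.901]
 [ 0.001 -0.901 -0.435]
 [-1.    -0.001 -0.   ]]
```

axle_a's grip is centred at (0.407,-0.273) with yaw about -2°. The roller is at (0.650,-0.021) with yaw about +7°. The stand is at (0.5595,0.210) with yaw about -6.4°. I'll go to the roller first, passing high and well clear of the glue at (0.717,-0.261).

>>> apply_moves(hand=[80, 80, 80, 80, 80], offset=[[29, 29, 0], [58, 58, 0], [87, 87, 0], [116, 116, 0], [145, 145, 0]], rot=[[0, 0, 7], [0, 0, 14], [0, 0, 21], [0, 0, 28], [0, 0, 35]])

```text
time_s: 0.52
ee_pos: [0.3631, -0.3033, 0.2308]
orientation: [1.57, 0.928, -1.571]
force: [0.6, -1.2, 0.1]
width: 0.0798
```

>>> apply_moves(hand=[80, 80, 80, 80, 80], offset=[[29, 29, 0], [58, 58, 0], [87, 87, 0], [116, 116, 0], [145, 145, 0]], rot=[[0, 0, 7], [0, 0, 14], [0, 0, 21], [0, 0, 28], [0, 0, 35]])

```text
time_s: 0.93
ee_pos: [0.509, -0.1564, 0.2306]
orientation: [1.125, 1.261, -1.127]
force: [0.2, -1.1, 0.2]
width: 0.08
```

>>> apply_moves(hand=[80, 80, 80, 80, 80], offset=[[28, 28, -10], [56, 56, -20], [84, 84, -40], [112, 112, -60], [140, 138, -80]], rot=[[0, 0, 1], [0, 0, 1], [0, 0, 1], [0, 0, 1], [0, 0, 1]])

```text
time_s: 1.35
ee_pos: [0.6453, -0.0209, 0.1529]
orientation: [1.112, 1.269, -1.114]
force: [0.0, -0.8, 0.1]
width: 0.0802
```

```bash
cat >> h.py <<'E'
from scipy.spatial.transform import Rotation as Ro
def st():
    s=read_state(); M=Ro.from_rotvec(s['orientation']).as_matrix()
    print('t',round(s['time_s'],2),'tcp',(s['ee_pos']*1000).round(1),'jawyaw',np.degrees(np.arctan2(M[1,1],M[0,1])).round(2),'x',M[:,0].round(3),'F',np.round(s['force'],1),'w',round(s['width']*1000,1),'j',np.round(s['joints'],2)); return s
E
python3 -c "
from h import *
st()"
```

```text
t 1.35 tcp [645.3 -20.9 152.9] jawyaw 7.47 x [-0.002 -0.    -1.   ] F [ 0.  -0.8  0.1] w 80.2 j [-0.03  0.54  0.25  1.28 -0.    1.41]
```

>>> apply_moves(hand=[80, 80, 80, 80, 80], offset=[[5, 0, -40], [5, 0, -80], [5, 0, -115], [5, 0, -129], [5, 0, -129]], rot=[[0, 0, 0], [0, 0, 0], [0, 0, 0], [0, 0, 0], [0, 0, 0]])

```text
time_s: 1.77
ee_pos: [0.6472, -0.0207, 0.0192]
orientation: [1.109, 1.275, -1.118]
force: [0.0, 0.8, 0.4]
width: 0.0803
```

>>> apply_moves(hand=[40, 40, 40, 40, 40], offset=[[0, 0, 0], [0, 0, 0], [0, 0, 0], [0, 0, 0], [0, 0, 0]], rot=[[0, 0, 0], [0, 0, 0], [0, 0, 0], [0, 0, 0], [0, 0, 0]])

```text
time_s: 2.18
ee_pos: [0.6517, -0.0204, 0.0229]
orientation: [1.113, 1.269, -1.112]
force: [14.9, 4.0, 2.0]
width: 0.0489
```

>>> apply_moves(hand=[40, 40, 40, 40, 40], offset=[[0, 0, 30], [0, 0, 65], [0, 0, 100], [-10, 20, 125], [-25, 50, 130]], rot=[[0, 0, 0], [0, 0, 0], [0, 0, 0], [0, 0, -3], [0, 0, -6]])

```text
time_s: 2.6
ee_pos: [0.6297, 0.0282, 0.1596]
orientation: [1.199, 1.212, -1.187]
force: [1.8, 0.9, -1.2]
width: 0.0486
```

>>> apply_moves(hand=[40, 40, 40, 40, 40], offset=[[-14, 36, 0], [-28, 72, 0], [-42, 108, 0], [-56, 144, 0], [-67, 180, 0]], rot=[[0, 0, -2], [0, 0, -4], [0, 0, -6], [0, 0, -8], [0, 0, -8]])

```text
time_s: 3.02
ee_pos: [0.5621, 0.2099, 0.1617]
orientation: [1.304, 1.141, -1.288]
force: [0.1, -0.5, -1.5]
width: 0.0491
```

```bash
python3 - <<'E'
from h import *
st()
im=camera('side')[:,:,::-1]; a=cv2.resize(im[180:330,200:330],None,fx=4,fy=4,interpolation=cv2.INTER_CUBIC)
im2=camera('top')[:,:,::-1]; b=im2[160:310,100:260]
o=np.zeros((600,800,3),np.uint8); o[:600,:520]=a; b=cv2.resize(b,None,fx=1.75,fy=1.75,interpolation=cv2.INTER_CUBIC); o[:b.shape[0],520:800]=b
cv2.imwrite('pics/c2.png',cv2.convertScaleAbs(o,alpha=1.4)); cv2.imwrite('pics/s1.png',im)
c=np.array([.5595,.2098]); th=np.radians(-6.4); M=np.array([[np.cos(th),-np.sin(th)],[np.sin(th),np.cos(th)]])
w=lambda x,y,z: np.append(c+M@[x,y],z)
for n,p in dict(boreL=(0,.06,.085),boreR=(0,-.06,.085),c1=(.045,.06,.11),c2=(-.045,.06,.11),base1=(.065,.06,.012),base2=(-.065,.06,.012)).items():
    q=proj('side',w(*p))[0]; print(n,q.round(1),'crop',((q-[200,180])*4).round())
E
```

```text
t 3.02 tcp [562.1 209.9 161.7] jawyaw -6.95 x [ 0.012  0.    -1.   ] F [ 0.1 -0.5 -1.5] w 49.1 j [ 0.36  0.43  0.09  1.22 -0.    2.05]
boreL [247.  283.5] crop [188. 414.]
boreR [269.3 254.9] crop [277. 299.]
c1 [228.9 270.1] crop [116. 361.]
c2 [264.4 279.6] crop [257. 398.]
base1 [225.1 300.6] crop [100. 482.]
base2 [273.9 315.1] crop [296. 540.]
```

View pics/c2.png

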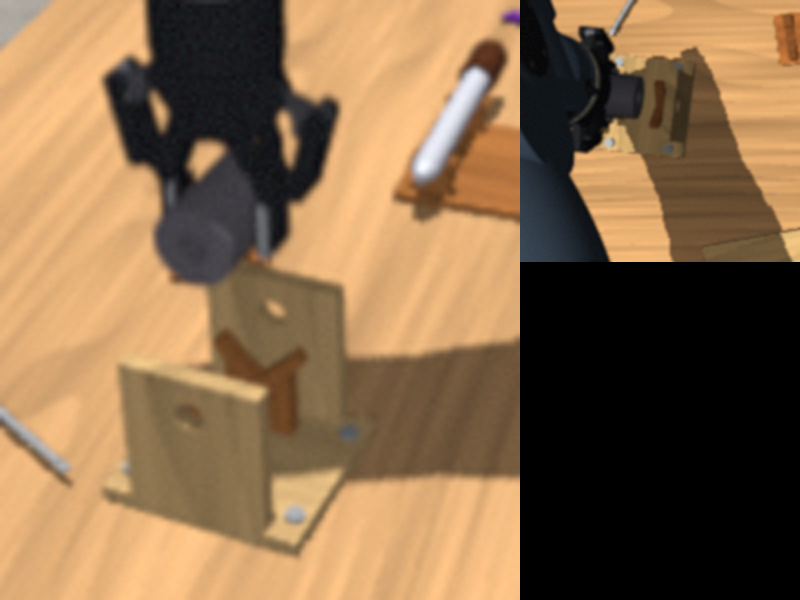

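The predicted bores match the picture: bore_left at crop (188,414) against (188,415) seen. The roller is held level, so I'll lower it.

>>> apply_moves(hand=[40, 40, 40, 40, 40], offset=[[-2.5, 0, -30], [-2.5, 0, -58], [-2.5, 0, -80], [-2.5, 0, -92], [-2.5, 0, -96]], rot=[[0, 0, 0.5], [0, 0, 0.5], [0, 0, 0.5], [0, 0, 0.5], [0, 0, 0.5]])

```text
time_s: 3.53
ee_pos: [0.5586, 0.2124, 0.0648]
orientation: [1.293, 1.151, -1.278]
force: [-0.2, 0.2, -2.5]
width: 0.049
```

>>> apply_moves(hand=[40, 40, 40, 40, 40], offset=[[0, 0, 0], [0, 0, 0], [0, 0, 0], [0, 0, 0], [0, 0, 0]], rot=[[0, 0, 0], [0, 0, 0], [0, 0, 0], [0, 0, 0], [0, 0, 0]])

```text
time_s: 3.95
ee_pos: [0.5591, 0.2125, 0.0657]
orientation: [1.294, 1.15, -1.277]
force: [0.2, 0.5, -0.4]
width: 0.0489
```

>>> apply_moves(hand=[40, 40, 40, 40, 40], offset=[[0, -2, -1], [0, -2, -2], [0, -2, -2.5], [0, -2, -2.5], [0, -2, -2.5]], rot=[[0, 0, 0], [0, 0, 0], [0, 0, 0], [0, 0, 0], [0, 0, 0]])

```text
time_s: 4.37
ee_pos: [0.5593, 0.2105, 0.0632]
orientation: [1.294, 1.15, -1.276]
force: [1.2, -1.2, -0.4]
width: 0.0492
```

>>> apply_moves(hand=[60, 70, 75, 75, 75], offset=[[0, 0, 0], [0, 0, 0], [0, 0, 0], [0, 0, 0], [0, 0, 0]], rot=[[0, 0, 0], [0, 0, 0], [0, 0, 0], [0, 0, 0], [0, 0, 0]])

```text
time_s: 4.78
ee_pos: [0.5593, 0.2105, 0.0633]
orientation: [1.294, 1.15, -1.276]
force: [0.5, -0.9, 0.1]
width: 0.0753
```

>>> apply_moves(hand=[75, 75, 75, 75, 75], offset=[[0, 0, 25], [0, 0, 60], [0, 0, 100], [-10, -25, 130], [-25, -60, 140]], rot=[[0, 0, 0], [0, 0, 0], [0, 0, 0], [0, 0, 0], [0, 0, 0]])

```text
time_s: 5.2
ee_pos: [0.5361, 0.1521, 0.2076]
orientation: [1.296, 1.149, -1.269]
force: [1.5, -2.1, 0.6]
width: 0.0755
```

>>> apply_moves(hand=[75, 75, 75, 75, 75], offset=[[-12, -38, 0], [-24, -76, 0], [-36, -114, 0], [-48, -152, 0], [-60, -190, 0]], rot=[[0, 0, 1], [0, 0, 2], [0, 0, 3], [0, 0, 4], [0, 0, 4]])

```text
time_s: 5.62
ee_pos: [0.4752, -0.0394, 0.2078]
orientation: [1.245, 1.184, -1.217]
force: [1.4, -0.3, -0.2]
width: 0.0746
```

```bash
python3 - <<'E'
from h import *
st()
im=camera('side')[:,:,::-1]; a=cv2.resize(im[230:330,210:310],None,fx=4,fy=4,interpolation=cv2.INTER_CUBIC)
im2=camera('top')[:,:,::-1]; b=cv2.resize(im2[175:265,120:210],None,fx=4,fy=4,interpolation=cv2.INTER_CUBIC)
o=np.zeros((400,800,3),np.uint8); o[:400,:400]=a; o[:360,400:760]=b
cv2.imwrite('pics/c3.png',cv2.convertScaleAbs(o,alpha=1.4)); cv2.imwrite('pics/s2.png',im);cv2.imwrite('pics/t2.png',im2)
E
```

```text
t 5.62 tcp [475.2 -39.4 207.8] jawyaw -1.81 x [ 0.018  0.005 -1.   ] F [ 1.4 -0.3 -0.2] w 74.6 j [-0.09  0.15 -0.17  1.23  0.01  1.52]
```

View pics/c3.png

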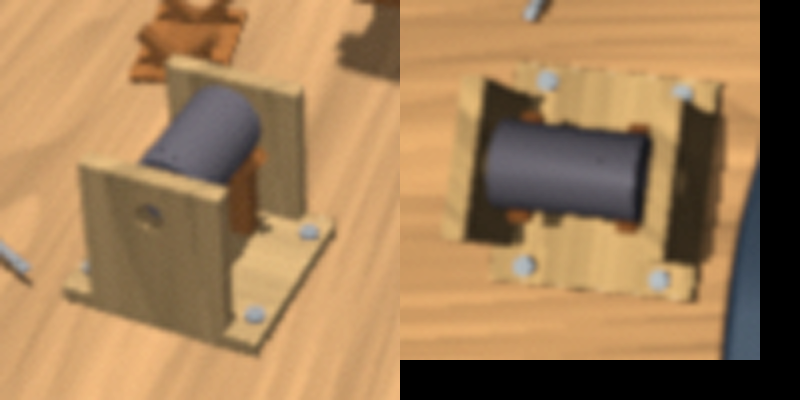

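The roller is seated in both V rests and parallel to the stand. Next is axle_a's grip.

>>> apply_moves(hand=[60, 60, 60, 60, 60], offset=[[-11, -37, 0], [-22, -75, 0], [-33, -112, 0], [-44, -150, 0], [-55, -187, 0]], rot=[[-0.3, 1, 0], [-0.3, 1, 0], [-0.3, 1, 0], [-0.3, 1, 0], [-0.3, 1, 0]])

```text
time_s: 6.13
ee_pos: [0.419, -0.2306, 0.2081]
orientation: [1.236, 1.189, -1.237]
force: [1.4, -0.0, 0.3]
width: 0.0599
```

>>> apply_moves(hand=[60, 60, 60, 60, 60], offset=[[-8, -25, -20], [-13, -47, -50], [-13, -47, -80], [-13, -47, -100], [-13, -47, -100]], rot=[[0, 0, 0], [0, 0, 0], [0, 0, 0], [0, 0, 0], [0, 0, 0]])

```text
time_s: 6.55
ee_pos: [0.404, -0.2764, 0.1044]
orientation: [1.237, 1.195, -1.24]
force: [-0.4, 0.3, -1.2]
width: 0.0599
```

```bash
python3 -c "
from h import *
st()"
```

```text
t 6.55 tcp [ 404.  -276.4  104.4] jawyaw -2.2 x [-0.004  0.002 -1.   ] F [-0.4  0.3 -1.2] w 59.9 j [-0.6   0.26 -0.31  1.01 -0.    1.01]
```

>>> apply_moves(hand=[60, 60, 60, 60, 60], offset=[[2.5, 3, -30], [2.5, 3, -60], [2.5, 3, -80], [2.5, 3, -89], [2.5, 3, -89]], rot=[[0, 0, 0], [0, 0, 0], [0, 0, 0], [0, 0, 0], [0, 0, 0]])

```text
time_s: 6.97
ee_pos: [0.4063, -0.2728, 0.0149]
orientation: [1.236, 1.197, -1.24]
force: [-0.1, 1.0, -0.1]
width: 0.0597
```

>>> apply_moves(hand=[15, 15, 15, 15, 15], offset=[[0, 0, 0], [0, 0, 0], [0, 0, 0], [0, 0, 0], [0, 0, 0]], rot=[[0, 0, 0], [0, 0, 0], [0, 0, 0], [0, 0, 0], [0, 0, 0]])

```text
time_s: 7.38
ee_pos: [0.4067, -0.2732, 0.0158]
orientation: [1.236, 1.195, -1.24]
force: [-3.3, -0.6, 5.3]
width: 0.0223
```

>>> apply_moves(hand=[15, 15, 15, 15, 15], offset=[[0, 0, 0], [0, 0, 0], [0, 0, 0], [0, 0, 0], [0, 0, 0]], rot=[[0, 0, 0], [0, 0, 0], [0, 0, 0], [0, 0, 0], [0, 0, 0]])

```text
time_s: 7.8
ee_pos: [0.4067, -0.2732, 0.0159]
orientation: [1.236, 1.195, -1.24]
force: [-3.3, 0.2, 5.3]
width: 0.0223
```

```bash
python3 -c "
from h import *
st()"
```

```text
t 7.8 tcp [ 406.7 -273.2   15.9] jawyaw -2.17 x [-0.004  0.002 -1.   ] F [-3.3  0.2  5.3] w 22.3 j [-0.59  0.35 -0.43  0.8  -0.    1.02]
```

>>> apply_moves(hand=[15, 15, 15, 15, 15], offset=[[0, 0, 20], [0, 0, 50], [0, 0, 80], [8, 15, 95], [22, 40, 100]], rot=[[0, 0, 0], [0, 0, 0], [0, 0, 0], [0, 0, 0], [0, 0, 0]])

```text
time_s: 8.22
ee_pos: [0.4298, -0.2349, 0.1187]
orientation: [1.238, 1.189, -1.24]
force: [0.7, -0.2, -1.4]
width: 0.0224
```

>>> apply_moves(hand=[15, 15, 15, 15, 15], offset=[[18, 30, 0], [36, 60, 0], [56, 95, 0], [76, 130, 0], [90, 155, 0]], rot=[[0, 0, -1], [0, 0, -2], [0, 0, -3], [0, 0, -4], [0, 0, -4.2]])

```text
time_s: 8.63
ee_pos: [0.5212, -0.0771, 0.1186]
orientation: [1.293, 1.153, -1.293]
force: [0.7, -0.8, -0.7]
width: 0.0225
```

```bash
python3 -c "
from h import *
st()"
```

```text
t 8.63 tcp [521.2 -77.1 118.6] jawyaw -6.54 x [ 0. -0. -1.] F [ 0.7 -0.8 -0.7] w 22.5 j [-0.15  0.31 -0.19  1.07 -0.    1.54]
```

>>> apply_moves(hand=[15, 15, 15, 15, 15], offset=[[9, 10, -20], [9, 20, -40], [9, 24, -52.5], [9, 24, -52.5], [9, 24, -52.5]], rot=[[0, 0, 0], [0, 0, 0], [0, 0, 0], [0, 0, 0], [0, 0, 0]])

```text
time_s: 9.05
ee_pos: [0.5299, -0.053, 0.0658]
orientation: [1.292, 1.154, -1.293]
force: [0.8, -0.3, -1.1]
width: 0.0224
```

```bash
python3 - <<'E'
from h import *
s=st()
im=camera('side')[:,:,::-1]; im2=camera('top')[:,:,::-1]
cv2.imwrite('pics/s3.png',im);cv2.imwrite('pics/t3.png',im2)
T=s['ee_pos']; th=np.radians(-6.5); u=np.array([-np.sin(th),np.cos(th),0])
nose=T+u*(.0247+.165)+[0,0,.0191]; sh=T+u*.0247+[0,0,.0191]
bore=np.array([.5528,.1502,.085])
x0,y0=160,170;X0,Y0=220,180
a=cv2.resize(im2[y0:y0+100,x0:x0+130],None,fx=3,fy=3,interpolation=cv2.INTER_CUBIC)
b=cv2.resize(im[Y0:Y0+150,X0:X0+130],None,fx=3,fy=3,interpolation=cv2.INTER_CUBIC)
for n,p in dict(nose=nose,sh=sh,bore=bore).items():
    q=proj('top',p)[0];r=proj('side',p)[0]; print(n,p.round(4),q.round(1),'cropT',((q-[x0,y0])*3).round(),r.round(1),'cropS',((r-[X0,Y0])*3+[400,0]).round())
o=np.zeros((450,800,3),np.uint8); o[:300,:390]=a; o[:450,400:790]=b
cv2.imwrite('pics/c4.png',cv2.convertScaleAbs(o,alpha=1.4))
E
```

```text
t 9.05 tcp [529.9 -53.   65.8] jawyaw -6.52 x [-0.001 -0.    -1.   ] F [ 0.8 -0.3 -1.1] w 22.4 j [-0.1   0.37 -0.25  0.95 -0.    1.59]
nose [0.5513 0.1355 0.0849] [196.4 220.3] cropT [109. 151.] [271.8 251.7] cropS [555. 215.]
sh [ 0.5327 -0.0284  0.0849] [270.4 227.8] cropT [331. 173.] [296.1 220.7] cropS [628. 122.]
bore [0.5528 0.1502 0.085 ] [189.7 219.7] cropT [ 89. 149.] [269.3 254.9] cropS [548. 225.]
```

View pics/c4.png

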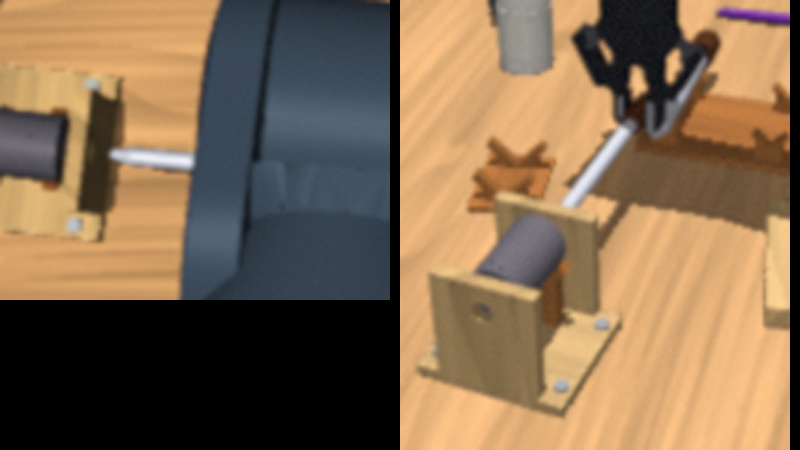

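The nose is at top crop (109,154), about 1 image pixel off the prediction. I'll compare the shank line with the roller and plate lines in the same pictures.

```bash
python3 - <<'E'
from h import *
im=cv2.imread('pics/t3.png');hsv=cv2.cvtColor(im,cv2.COLOR_BGR2HSV);S,V=hsv[:,:,1],hsv[:,:,2]
def comp(m,box):
    x0,y0,x1,y1=box; k=np.zeros(m.shape,np.uint8); k[y0:y1,x0:x1]=m[y0:y1,x0:x1]
    n,l,s,c=cv2.connectedComponentsWithStats(k); i=1+np.argmax(s[1:,4]); return l==i
def cent(cam,mask,z,name,ax=0):   # mid-line through per-column (or row) subpixel centres, lifted to plane z
    pts=[]
    for x in range(mask.shape[1]):
        r=np.nonzero(mask[:,x])[0]
        if len(r)>2: pts.append((x,r.mean()))
    pts=np.array(pts[2:-2]); W=np.array([onz(cam,p,z)[:2] for p in pts])
    k=np.polyfit(W[:,1],W[:,0],1); print(name,len(pts),'yaw',-np.degrees(np.arctan(k[0])).round(2),'x@y=.15',np.polyval(k,.15).round(4),'x@.21',np.polyval(k,.21).round(4),'yrange',W[:,1].min().round(4),W[:,1].max().round(4)); return k
sm=comp((S<70)&(V>75),(192,210,226,240)); print(sm.sum())
cent('top',sm,.085,'shank')
rm=comp((S<75)&(V<110),(135,195,190,250)); print(rm.sum())
cent('top',rm,.093,'roller')
k=np.nonzero(rm); print('roller cols',k[1].min(),k[1].max(),'rows',k[0].min(),k[0].max())
# screws again, in t3 and t2
for f in('t2','t3'):
    J=cv2.imread(f'pics/{f}.png').astype(int); m=((J[:,:,0]-J[:,:,2]>-5)&(J[:,:,0]>90))
    P=[]
    for bx in((150,188,163,202),(184,190,197,204),(143,234,157,249),(177,237,192,252)):
        q=np.zeros(m.shape,bool);q[bx[1]:bx[3],bx[0]:bx[2]]=m[bx[1]:bx[3],bx[0]:bx[2]]
        if f=='t3' and 0: pass
        y,x=np.nonzero(q); P.append(onz('top',(x.mean(),y.mean()),.0125) if len(x) else [np.nan]*3)
    P=np.array(P);d=P[0]-P[2]+P[1]-P[3]; e=P[0]-P[1]+P[2]-P[3]
    print(f,'ctr',P.mean(0).round(4),'yaws',np.degrees(np.arctan2(d[1],d[0])).round(2),np.degrees(np.arctan2(-e[0],e[1])).round(2))
# side: shank line
im=cv2.imread('pics/s3.png');hsv=cv2.cvtColor(im,cv2.COLOR_BGR2HSV);S,V=hsv[:,:,1],hsv[:,:,2]
m=comp((S<60)&(V>85),(272,218,300,252)); ys,xs=np.nonzero(m); print('side n',m.sum())
for y in range(222,250,4):
    r=np.nonzero(m[y])[0]; 
    # predicted column of axle axis on this row
    T=np.array([.5327,-.0284,.0849]);u=np.array([.1132,.9936,0]); L=proj('side',[T+u*s for s in np.linspace(0,.165,100)])
    print(y,r.mean().round(1) if len(r) else None,len(r),'pred',np.interp(y,L[:,1],L[:,0]).round(1))
E
```

```text
172
shank 24 yaw -6.67 x@y=.15 0.5518 x@.21 0.5588 yrange 0.0787 0.1297
850
roller 37 yaw -7.13 x@y=.15 0.5511 x@.21 0.5586 yrange 0.1722 0.2514
roller cols 141 181 rows 204 229
t2 ctr [0.5594 0.2097 0.0125] yaws -6.63 -6.04
t3 ctr [0.5594 0.2097 0.0125] yaws -6.63 -6.04
side n 191
222 294.5 4 pred 295.1
226 292.5 8 pred 291.9
230 289.0 7 pred 288.8
234 286.0 7 pred 285.6
238 283.0 7 pred 282.5
242 280.5 8 pred 279.4
246 277.0 7 pred 276.2
```

The shank and roller lines agree within 1 mm, so I'll insert along (0.114, 0.9935).

>>> apply_moves(hand=[15, 15, 15, 15, 15], offset=[[1.1, 10, 0], [2.3, 20, 0], [3.4, 30, 0], [4.3, 37, 0], [4.3, 37, 0]], rot=[[0, 0, 0], [0, 0, 0], [0, 0, 0], [0, 0, 0], [0, 0, 0]])

```text
time_s: 9.57
ee_pos: [0.5353, -0.0149, 0.0673]
orientation: [1.293, 1.152, -1.291]
force: [-0.5, 0.5, -1.8]
width: 0.0223
```

>>> apply_moves(hand=[15, 15, 15, 15, 15], offset=[[0, 8, -1.3], [1.3, 18, -1.3], [2.4, 28, -1.3], [3.5, 38, -1.3], [3.5, 38, -1.3]], rot=[[0, 0, 0], [0, 0, 0], [0, 0, 0], [0, 0, 0], [0, 0, 0]])

```text
time_s: 9.98
ee_pos: [0.5391, 0.0251, 0.066]
orientation: [1.292, 1.153, -1.289]
force: [0.8, -0.8, -1.7]
width: 0.0221
```

```bash
python3 -c "
from h import *
st()"
```

```text
t 9.98 tcp [539.1  25.1  66. ] jawyaw -6.39 x [ 0.002  0.    -1.   ] F [ 0.8 -0.8 -1.7] w 22.1 j [ 0.05  0.38 -0.24  0.95  0.    1.73]
```

>>> apply_moves(hand=[15, 15, 15, 15, 15], offset=[[0.9, 10, 0], [2, 20, 0], [3.2, 30, 0], [4.3, 40, 0], [4.3, 40, 0]], rot=[[0, 0, -0.1], [0, 0, -0.1], [0, 0, -0.1], [0, 0, -0.1], [0, 0, -0.1]])

```text
time_s: 10.4
ee_pos: [0.5437, 0.067, 0.066]
orientation: [1.293, 1.153, -1.289]
force: [0.2, 0.4, -0.7]
width: 0.0221
```

```bash
python3 -c "
from h import *
st()"
```

```text
t 10.4 tcp [543.7  67.   66. ] jawyaw -6.41 x [ 0.002  0.001 -1.   ] F [ 0.2  0.4 -0.7] w 22.1 j [ 0.12  0.39 -0.22  0.96  0.    1.81]
```

>>> apply_moves(hand=[15, 15, 15, 15, 15], offset=[[0.9, 10, 0], [2, 20, 0], [3.2, 30, 0], [4.3, 40, 0], [4.3, 40, 0]], rot=[[0, 0, -0.1], [0, 0, -0.1], [0, 0, -0.1], [0, 0, -0.1], [0, 0, -0.1]])

```text
time_s: 10.82
ee_pos: [0.5482, 0.109, 0.066]
orientation: [1.293, 1.153, -1.289]
force: [0.5, 1.2, -1.7]
width: 0.0221
```

```bash
python3 -c "
from h import *
st()"
```

```text
t 10.82 tcp [548.2 109.   66. ] jawyaw -6.43 x [ 0.002  0.001 -1.   ] F [ 0.5  1.2 -1.7] w 22.1 j [ 0.2   0.41 -0.18  0.97  0.    1.88]
```

>>> apply_moves(hand=[15, 15, 15, 15, 15], offset=[[0.6, 5, 0], [1.1, 10, 0], [1.6, 14, 0], [1.7, 15, 0], [1.7, 15, 0]], rot=[[0, 0, 0], [0, 0, 0], [0, 0, 0], [0, 0, 0], [0, 0, 0]])

```text
time_s: 11.23
ee_pos: [0.5499, 0.1242, 0.0659]
orientation: [1.293, 1.154, -1.289]
force: [0.8, 0.4, -1.1]
width: 0.0224
```

>>> apply_moves(hand=[15, 15, 15, 15, 15], offset=[[0.1, 0.5, 0], [0.1, 1, 0], [0.1, 1, 0], [0.1, 1, 0], [0.1, 1, 0]], rot=[[0, 0, 0], [0, 0, 0], [0, 0, 0], [0, 0, 0], [0, 0, 0]])

```text
time_s: 11.65
ee_pos: [0.55, 0.1251, 0.066]
orientation: [1.293, 1.153, -1.289]
force: [0.7, -0.4, -1.3]
width: 0.0223
```

>>> apply_moves(hand=[15, 15, 15, 15, 15], offset=[[0.1, 0.6, 0], [0.2, 1.2, 0], [0.2, 1.8, 0], [0.2, 2, 0], [0.2, 2, 0]], rot=[[0, 0, 0], [0, 0, 0], [0, 0, 0], [0, 0, 0], [0, 0, 0]])

```text
time_s: 12.07
ee_pos: [0.55, 0.1256, 0.0659]
orientation: [1.292, 1.151, -1.291]
force: [-1.7, -11.8, 2.1]
width: 0.0225
```

>>> apply_moves(hand=[15, 15, 15, 15, 15], offset=[[0.1, 0.6, 0], [0.2, 1.2, 0], [0.2, 1.5, 0], [0.2, 1.5, 0], [0.2, 1.5, 0]], rot=[[0, 0, 0], [0, 0, 0], [0, 0, 0], [0, 0, 0], [0, 0, 0]])

```text
time_s: 12.48
ee_pos: [0.55, 0.1255, 0.0658]
orientation: [1.29, 1.148, -1.293]
force: [-2.6, -12.9, 3.1]
width: 0.0221
```

Contact came at y=0.1256, where 0.1257 was predicted, so the shoulder is home. I'll release and retreat upwards.

>>> apply_moves(hand=[30, 40, 55, 55, 55], offset=[[0, 0, 0], [0, 0, 0], [0, 0, 0], [0, 0, 0], [0, 0, 0]], rot=[[0, 0, 0], [0, 0, 0], [0, 0, 0], [0, 0, 0], [0, 0, 0]])

```text
time_s: 12.9
ee_pos: [0.5501, 0.1258, 0.0659]
orientation: [1.291, 1.148, -1.293]
force: [-0.5, 0.2, 0.5]
width: 0.055
```

>>> apply_moves(hand=[55, 55, 55, 55, 55], offset=[[0, 0, 20], [0, 0, 55], [0, 0, 90], [0, 0, 125], [0, -20, 150]], rot=[[0, 0, 0], [0, 0, 0], [0, 0, 0], [0, 0, 0], [0, 0, 0]])

```text
time_s: 13.32
ee_pos: [0.5504, 0.1079, 0.219]
orientation: [1.291, 1.149, -1.289]
force: [1.5, 0.5, 0.3]
width: 0.0549
```

>>> apply_moves(hand=[55, 55, 55, 55, 55], offset=[[-10, -40, 0], [-20, -80, 0], [-30, -120, 0], [-40, -160, 0], [-50, -190, 0]], rot=[[0, 0, 0], [0, 0, 0], [0, 0, 0], [0, 0, 0], [0, 0, 0]])

```text
time_s: 13.73
ee_pos: [0.4996, -0.0844, 0.2192]
orientation: [1.291, 1.148, -1.289]
force: [0.6, 0.5, -0.3]
width: 0.0551
```

```bash
python3 - <<'E'
from h import *
st()
im=camera('side')[:,:,::-1]; a=cv2.resize(im[150:330,205:325],None,fx=3.3,fy=3.3,interpolation=cv2.INTER_CUBIC)
im2=camera('top')[:,:,::-1]; b=cv2.resize(im2[175:265,115:215],None,fx=4,fy=4,interpolation=cv2.INTER_CUBIC)
o=np.zeros((600,800,3),np.uint8); o[:a.shape[0],:a.shape[1]]=a; o[:360,400:800]=b
cv2.imwrite('pics/c5.png',cv2.convertScaleAbs(o,alpha=1.4)); cv2.imwrite('pics/s4.png',im);cv2.imwrite('pics/t4.png',im2)
for n,p in dict(nose=(.5528+.105*.1150,.1502+.105*.9934,.0835),sh=(.5528,.1502,.0835),gripend=(.5528-.05*.115,.1502-.05*.9934,.0835)).items():
    q=proj('top',p)[0];r=proj('side',p)[0];print(n,((q-[115,175])*4+[400,0]).round(),((r-[205,150])*3.3).round())
E
```

```text
t 13.73 tcp [499.6 -84.4 219.2] jawyaw -6.42 x [ 0.005 -0.003 -1.   ] F [ 0.6  0.5 -0.3] w 55.1 j [-0.17  0.22 -0.05  1.29 -0.    1.52]
nose [511. 160.] [148. 429.]
sh [699. 179.] [212. 348.]
gripend [789. 188.] [239. 313.]
```

View pics/c5.png

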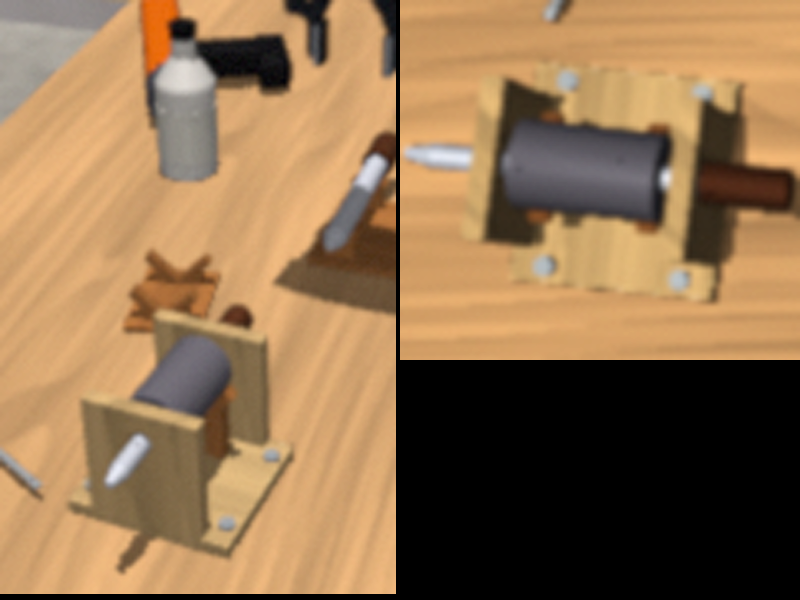

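The picture shows the axle through both plates. The nose is at top crop (406,153) against about (404,150) expected, and the grip end is at 791 against 789. The roller is in the V rests and the glue is upright. I'll hand it in.

```bash
python3 -c "
from h import *
print(job_done()); st()"
```

```text
the job is handed in; nothing more can be done
None
the job is handed in; nothing more can be done
```

I laid the roller in the stand's cradle and slid the thin silver axle (axle_a) through it from the -y side. I released it with its shoulder against the plate and handed the job in; `job_done` gives no verdict.

- **Insertion:** there was almost no resistance until the shoulder met the plate with about 12 N. That happened at TCP y = 0.1256 m, where 0.1257 m was predicted.
- **Final pictures:** the nose sticks out of the far plate and the grip end is visible, each within about 1 pixel of its predicted place. The roller lies between the plates in the V rests, the glue bottle is upright, and the arm is clear and touching nothing.
- **Time:** about 14 s of the 58 s allowed.

**Disagreements:**
- The nose measured about 1 pixel (2 mm) off its predicted place before insertion. Line fits to the shank and roller then agreed within 1 mm, so I went ahead.
- One of my last projections put the nose at the wrong distance (105 mm instead of 165 mm from the mouth). Rescaled by hand, it matched the picture.
- The arm state after handing in could not be read, since the plant had closed.

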